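# Load a vial into a spring-fed vial magazine

### The job

Load the tallest of the vials into the spring-fed vial magazine. Pull the follower back by its knob until it catches and stays back, stand the vial upright on the track floor between the follower and the front stop, then nudge the follower forward out of its catch so that it closes and clamps the upright vial against the front stop. Let go of everything.

Things in the scene. Friction and masses are not known exactly. Their poses are not given: they have to be found in the camera images.
- magazine: Fixed vial magazine, plate 205x70 mm. Origin: on the worktop below the front stop's inner face, mid-width; x: along the track, from stop to back; z up. Track floor 6 mm up, channel 36 mm wide, side walls' tops 14 mm up. Stop: 12 mm thick, 40 wide, top 36 mm up. Drive housing at x 110-180, top 35 mm up. Stand the vial at about x = 28 mm while the follower is back; clamped, its axis is at x = 11.
- knob (a point): Follower's knob: upright round steel post, diameter 16 mm, bare from 31 to 62 mm above the worktop, with a black cap of diameter 22 mm on it (top at 72 mm). The point lies on its axis, 52 mm above the worktop: grip or push here. The follower's face (33 mm wide, top 33 mm up) is 25 mm ahead of the axis; its block ends 20 mm behind it, top 31 mm up.
- follower (a joint): Follower's travel along magazine +x in m = gap from its face to the stop. 0: closed (the start); 0.060: back stop. Damped spring, closes with 4 to 6 N; moving it at 0.06 m/s adds 3 N. Past 0.050 it catches: it goes on to 0.060 and stays. To free it push the knob 12 mm or more forward, at most 7 N; it then runs forward by itself in about 1 s. With the vial clamped: 0.022.
- vial_mid (a point): Tallest vial: dark brown, black ribbed cap, 53 mm tall, about 20 g; body 22 mm in diameter, cap 17 mm from 38 mm up. The point is on its axis, 26.5 mm above its foot; z along the axis, up. It stands among white vials 35 to 41 mm tall on a fixed white mat 2 mm thick. Hold it by the middle or higher: the fingers then clear the track walls.
Mind the look-alikes: they are no part of the job. Leave any red look-alike of the part that bears vial_mid alone.

How it is judged (in metres and radians):
On the way, in this order (a step that is already met when the one before it is completed fails the run):
1. the follower is pulled back past its catch and stays back (value of joint follower above 0.05 m), for 0.3 s.
2. the tall vial stands upright on the track floor between the front stop and the follower, which is still back (x of vial_mid in the frame of magazine between 0.005 and 0.056 m and y of vial_mid in the frame of magazine between -0.012 and 0.012 m and z of vial_mid in the frame of magazine between 0.026 and 0.04 m and angle between vial_mid's own z axis and vertical below 0.17 rad and value of joint follower above 0.048 m), for 0.2 s.
At the end, for the whole second after the job is handed in: The tallest vial stands upright (within 10 degrees) on the track floor against the front stop (its axis 4 to 20 mm behind the stop's face, within 12 mm of mid-track, its middle 26 to 40 mm above the magazine's underside), and the sprung follower has closed onto it (travel 15 to 29 mm) (x of vial_mid in the frame of magazine between 0.004 and 0.02 m and y of vial_mid in the frame of magazine between -0.012 and 0.012 m and z of vial_mid in the frame of magazine between 0.026 and 0.04 m and angle between vial_mid's own z axis and vertical below 0.17 rad and value of joint follower between 0.015 and 0.029 m); the robot touches nothing.
It also fails if it takes over 58 s, if anything falls off the work surface, if the arm or the gripper's body presses on something with over 40 N, if the wrist force passes 120 N, or if a joint passes its speed limit or range.

### The arm

A 6-joint arm with a two-finger parallel gripper is mounted at the origin on a cart in front of the work surface, level with it; the furniture and walls round the work are solid. World frame = base frame: x ahead of the robot, y to its left, z up, the work surface at z = 0. Lengths are in m, angles in degrees, forces in N, time in s.
With the tool pointing down it reaches from about 0.325 to 0.85 m from the base axis. Payload 15.5 kg.
Tool frame: the origin (TCP) lies at the very end of the fingers, on their centre line; the grasp point (between the pads) lies arm.grip_depth behind it (arm.grip_depth is the distance from the TCP to the grasp point, in m); z points along the fingers, y is the direction in which the jaws open and shut (so a half turn about z gives the same grasp; the last joint's range is limited). The gripper opens to 91 mm and grips with 3 to 60 N. Pads are 32 mm wide; open, the fingers measure 118 mm over their backs; the gripper's body (76 mm by 178 mm) begins 60 mm behind the grasp point.
Start: joints at [62.08, 28.281, 77.091, -0, 74.628, -5.472], TCP at [0.239, 0.578, 0.214] pointing down, gripper open.
Joint ranges: [-166.48, 166.48], [-47.26, 123.95], [12.59, 153.08], [-70.14, 250.14], [6.76, 159.57], [-176.63, 176.63]. Speed limits (degrees/s): [108.29, 108.29, 147.25, 172.46, 172.46, 172.46].

### API

Orientations are given as a 3x3 rotation matrix whose columns are the frame's x, y, z axes.
In Python, from rig import arm gives the robot as it stands. Calls block until the motion is done:
- arm.move_to(position, orientation): joint-space move of the TCP to a pose.
- arm.move_l(position, orientation=None, feed=0.15): straight line of the TCP; orientation=None keeps the orientation; feed is the mean speed in m/s.
- arm.move_joints(angles): joint-space move.
- arm.grip(opening): finger opening in m; the grip force is fixed at half the most; returns when the fingers have stopped.
- arm.sleep(seconds).
- arm.solve_ik(position, orientation): joint angles nearest the present ones, or None.
- arm.snapshot(name): name is "scene" or "top" or "wrist"; returns the picture (400x640x3 uint8, red, green, blue); there is no depth.
- arm.get_calibration(name): a dict with "intrinsics" (3x3 intrinsics, pixels), "k1" (the pictures are not rectified: a ray, as slopes to the right and down, at radius r is drawn at 1 + k1 r^2 times it, then the intrinsics apply), "cam_to_world" (4x4, takes a point from camera to world coordinates). Camera axes: x right, y down, z forward; pixel columns grow to the right and rows downward; lengths in m; the calibration is good to about 2 mm. A picture is of the moment at which its call begins: read the wrist's pose just before it. get_calibration takes no time and is no camera call; for the wrist camera it gives the pose at the moment of the call.
A pose or a line that the arm cannot do raises arm.Unreachable and nothing moves.
- arm.sign_off(): hands the job in, once; it reports no verdict.
Readings, each from a call of its own:
- arm.current_t(): time.
- arm.current_joint_positions(): joint angles.
- arm.current_dq(): joint speeds.
- arm.current_tau(): joint torques, N m.
- arm.current_ee_pos(): TCP position.
- arm.current_tool_rot(): TCP orientation.
- arm.current_force(): force on the tool from outside, world axes, zero at the start.
- arm.current_torque(): the same for the moment, N m.
- arm.current_width(): finger opening in m.
Only numpy, scipy, OpenCV 4.12 (cv2) and the standard library are available. Lean on these libraries where they do the work, as an engineer would, in place of code of your own. Each camera call takes 0.05 s, during which the arm holds its last target. There are 200 camera calls.

## Working session

There is one attempt and no reset: what is moved stays moved. The work goes in short steps, each a Python script; the robot and the scene stay as the last script left them, time stands still between calls to the robot, and variables do not carry over. Pictures are saved under pics/ and viewed, and the job is handed in when it is done.

```bash
mkdir -p pics
cat > h.py <<'E'
import numpy as np, cv2
from rig import arm
def snap(n,f,crop=None,scale=1):
    im=arm.snapshot(n)[:,:,::-1].copy()
    cv2.imwrite(f'pics/{f}_raw.png',im)
    return im
def show(raw,f,c,s):
    im=cv2.imread(raw); x0,y0,x1,y1=c
    cv2.imwrite(f'pics/{f}.png',cv2.resize(im[y0:y1,x0:x1],None,fx=s,fy=s,interpolation=cv2.INTER_CUBIC))
def px2w(cal,u,v,z):
    "pixel -> world at height z"
    K=np.array(cal['intrinsics']);T=np.array(cal['cam_to_world'])
    p=cv2.undistortPoints(np.array([[[u,v]]],float),K,np.array([cal['k1'],0,0,0,0.]))[0,0]
    d=T[:3,:3]@[p[0],p[1],1];o=T[:3,3]
    return o+d*(z-o[2])/d[2]
def w2px(cal,P):
    K=np.array(cal['intrinsics']);T=np.linalg.inv(np.array(cal['cam_to_world']))
    q=T[:3,:3]@P+T[:3,3]
    return cv2.projectPoints(q.reshape(1,1,3),np.zeros(3),np.zeros(3),K,np.array([cal['k1'],0,0,0,0.]))[0].ravel()
def down(a):
    "tool down, y (jaw) axis at angle a deg in world"
    c,s=np.cos(np.radians(a)),np.sin(np.radians(a))
    y=np.array([c,s,0]);z=np.array([0,0,-1.]);return np.column_stack([np.cross(y,z),y,z])
E
python3 - <<'E'
from h import *
for n in('top','scene','wrist'): snap(n,n+'0')
print(arm.grip_depth,arm.current_t(),arm.current_tool_rot().round(3) if hasattr(arm.current_tool_rot(),'round') else arm.current_tool_rot())
for n in('top','scene','wrist'):
  c=arm.get_calibration(n);print(n,c['k1'],np.array(c['intrinsics'])[0,0],np.array(c['cam_to_world']).round(3).tolist())
E
```

```text
0.0188 0.15 [[-0.924  0.382 -0.   ]
 [ 0.382  0.924 -0.001]
 [ 0.    -0.001 -1.   ]]
top -0.0810415646978494 377.64339638887765 [[-0.178, -0.963, 0.204, 0.355], [-0.984, 0.175, -0.033, 0.137], [-0.004, -0.207, -0.978, 0.887], [0.0, 0.0, 0.0, 1.0]]
scene 0.05881413582168171 520.1723107883352 [[-0.491, -0.602, 0.63, -0.026], [-0.871, 0.324, -0.369, 0.427], [0.018, -0.73, -0.683, 0.652], [0.0, 0.0, 0.0, 1.0]]
wrist -0.06494126564757807 329.8634668590307 [[0.382, 0.892, 0.243, 0.17], [0.924, -0.369, -0.102, 0.607], [-0.002, 0.263, -0.965, 0.384], [0.0, 0.0, 0.0, 1.0]]
```

View pics/top0_raw.png

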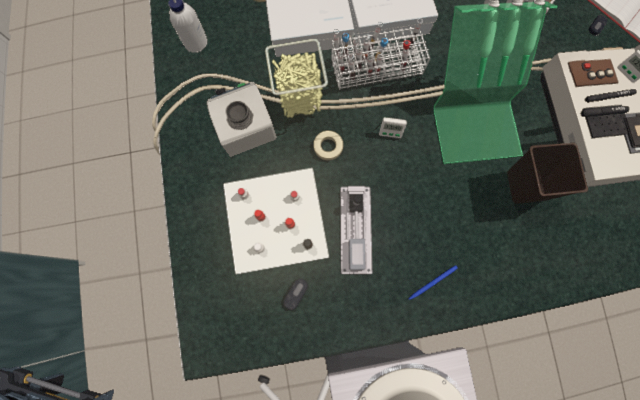

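View pics/scene0_raw.png

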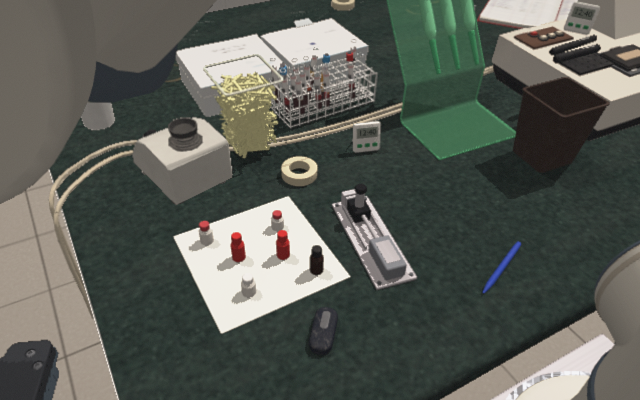

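View pics/wrist0_raw.png

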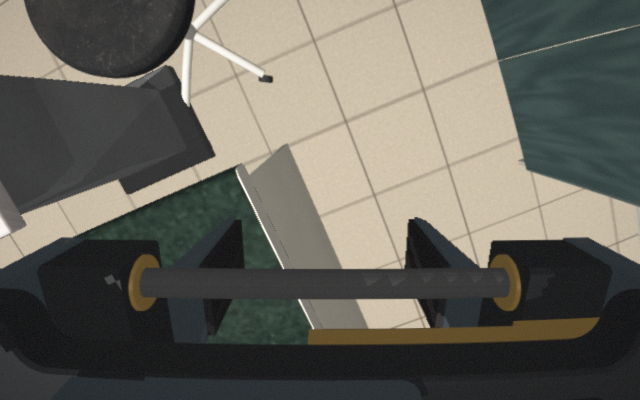

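Candidates in the scene image are:
- black vial (317,260), which has a dark body and black cap
- red look-alikes (237,247) and (283,245)
- short white vials (205,233), (277,220) and (248,286)

The black one fits. I'll enlarge it and the magazine to confirm.

Run:
```python
from h import *
show('pics/top0_raw.png','topc',(220,165,380,285),5)
show('pics/scene0_raw.png','scc',(230,170,430,310),4)
```

```text
(no output)
```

View pics/topc.png

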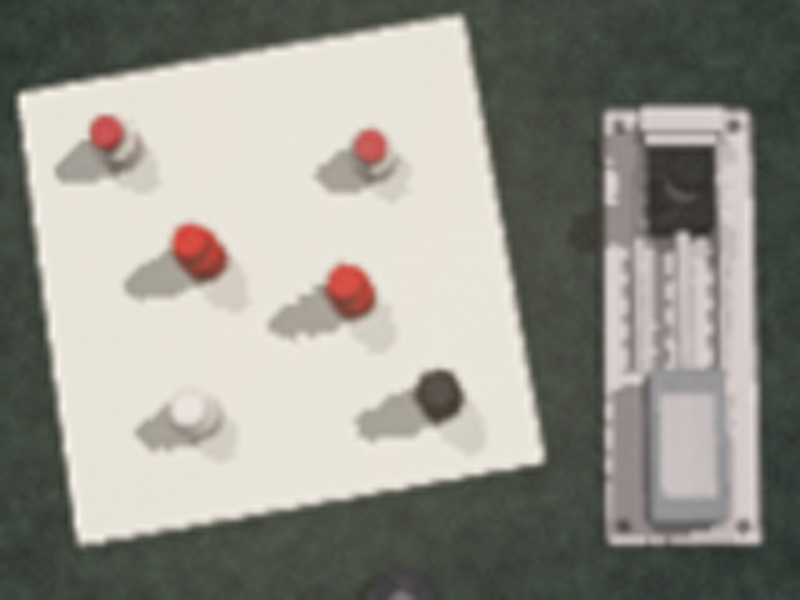

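View pics/scc.png

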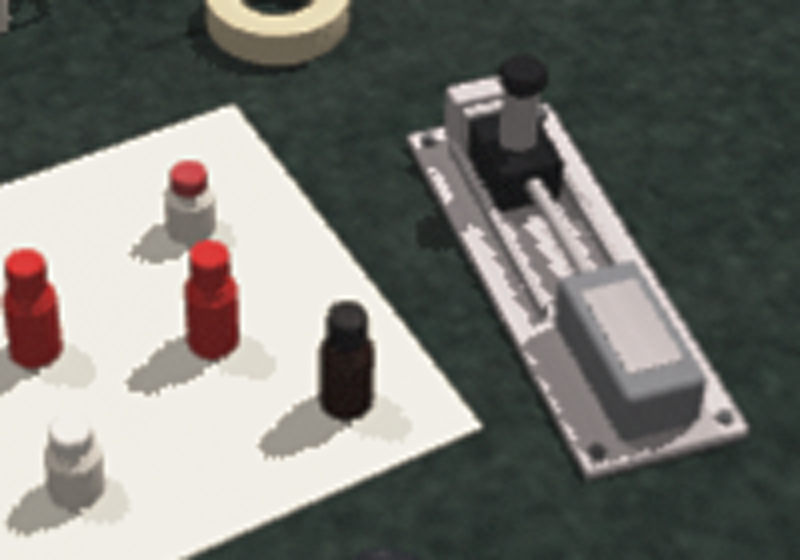

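Run:
```python
from h import *
t=arm.get_calibration('top');s=arm.get_calibration('scene')
T=lambda u,v,z:px2w(t,220+u/5-.4,165+v/5-.4,z)
S=lambda u,v,z:px2w(s,230+u/4-.4,170+v/4-.4,z)
for n,p in dict(h1=(619,126),h2=(735,126),h3=(625,526),h4=(742,526)).items(): print('T',n,T(*p,.004).round(4))
for n,p in dict(h1=(428,143),h3=(597,453),h4=(724,416)).items(): print('S',n,S(*p,.004).round(4))
print('stop top inner edge T',T(640,135,.036),T(716,135,.036),'outer',T(640,107,.036),T(720,107,.036))
print('knob T',T(684,172,.072),'S',S(523,70,.072))
print('vial T cap',T(439,390,.055),'S cap',S(347,311,.055),'S foot',S(347,410,.002))
```

```text
T h1 [0.5619 0.0449 0.004 ]
T h2 [ 0.552  -0.0102  0.004 ]
T h3 [0.3746 0.0783 0.004 ]
T h4 [0.3648 0.025  0.004 ]
S h1 [0.5584 0.0463 0.004 ]
S h3 [0.3726 0.0796 0.004 ]
S h4 [0.3639 0.0241 0.004 ]
stop top inner edge T [0.54847734 0.03945722 0.036     ] [0.54218989 0.00471014 0.036     ] outer [0.56163806 0.03686833 0.036     ] [5.55004695e-01 1.70319524e-04 3.60000000e-02]
knob T [0.52030687 0.02763473 0.072     ] S [0.51701148 0.02721717 0.072     ]
vial T cap [0.44638537 0.15115837 0.055     ] S cap [0.44522007 0.15292596 0.055     ] S foot [0.44015528 0.1548418  0.002     ]
```

Top (439,390 in the crop) is the dark vial, and the scene crop shows its dark brown body, black cap and height. The two red ones match its shape, so I leave them alone. Magazine x points along about 169.6° and the knob is at about (0.519, 0.027). Next is a closer look at both with the wrist camera.

Run:
```python
from h import *
import pickle
R=down(79.6)
out={}
for n,p in dict(v=(.4455-.03,.152+.006,.20),k=(.519-.03,.0265+.006,.20)).items():
    arm.move_to(p,R); arm.sleep(.3)
    out[n]=arm.get_calibration('wrist'); snap('wrist','w'+n)
    show(f'pics/w{n}_raw.png','w'+n,(0,0,640,400),1.25)
    print(n,arm.current_t(),arm.current_ee_pos())
pickle.dump(out,open('cal.pkl','wb'))
for n,P in dict(v=(.4455,.152,.055),k=(.519,.0268,.072)).items():print(n,w2px(out[n],np.array(P)))
```

```text
v 2.1667 [0.41547504 0.15826987 0.19995799]
k 3.15 [0.48880259 0.03310687 0.20008996]
v [322.42676965 217.24622473]
k [322.23993694 223.09558932]
```

View pics/wv.png

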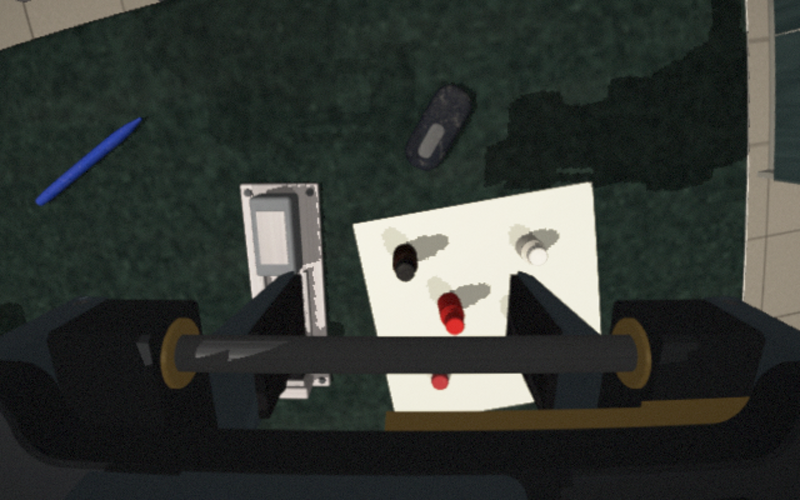

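View pics/wk.png

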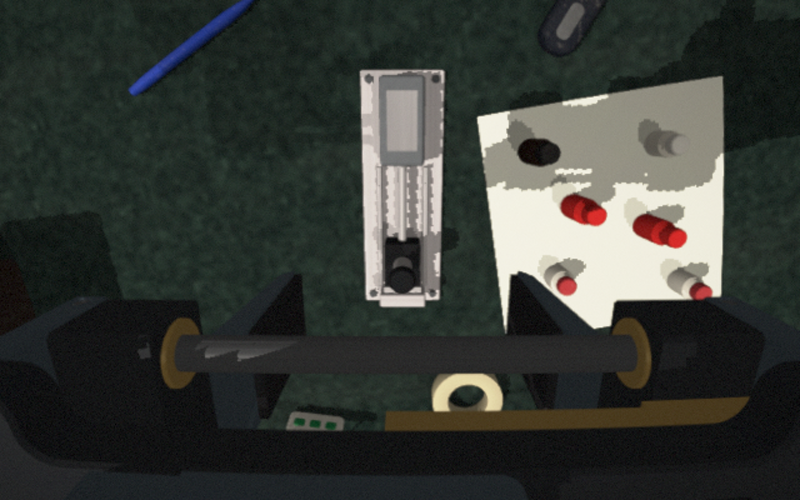

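The wrist views show the knob cap at about (402,278) in wk and the vial cap at about (404,272) in wv, both ×1.25. I'll enlarge them for exact pixels.

Run:
```python
from h import *
import numpy as np
a=cv2.imread('pics/wk_raw.png')[50:250,270:370]
b=cv2.imread('pics/wv_raw.png')[185:235,290:360]
cv2.imwrite('pics/c1.png',cv2.resize(a,None,fx=3,fy=3,interpolation=cv2.INTER_CUBIC))
a=cv2.imread('pics/wk_raw.png')[180:250,280:370]
z=lambda i,f:cv2.convertScaleAbs(cv2.resize(i,None,fx=f,fy=f,interpolation=cv2.INTER_CUBIC),alpha=1.8)
cv2.imwrite('pics/c2.png',z(a,8)); cv2.imwrite('pics/c3.png',z(b,8))
```

```text
(no output)
```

View pics/c1.png

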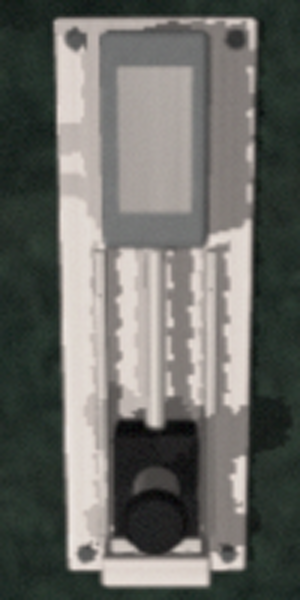

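View pics/c2.png

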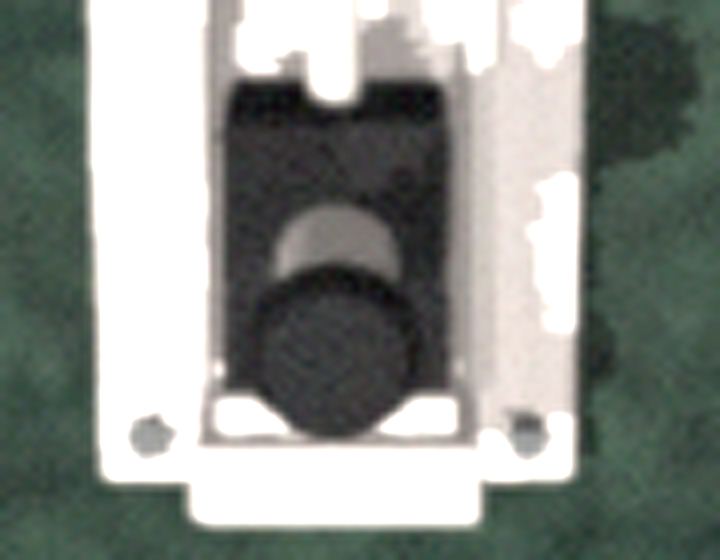

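View pics/c3.png

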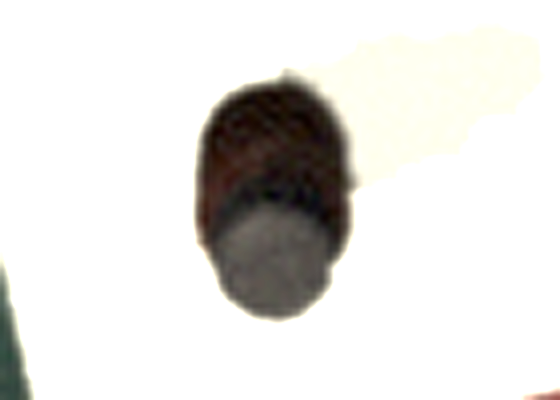

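Run:
```python
from h import *
import pickle
o=pickle.load(open('cal.pkl','rb'));k=o['k']
C=lambda u,v,z:px2w(k,270+u/3-.33,50+v/3-.33,z)
H=[C(*p,.004) for p in((75,39),(236,38),(86,553),(228,553))]
f=(H[2]+H[3])/2;b=(H[0]+H[1])/2;d=b-f
print('holes',np.round(H,4).tolist(),'len',np.linalg.norm(d),'widths',np.linalg.norm(H[0]-H[1]),np.linalg.norm(H[2]-H[3]))
print('axis ang',np.degrees(np.arctan2(d[1],d[0])),'side ang',[np.degrees(np.arctan2(*(H[i]-H[i+2])[[1,0]])) for i in(0,1)])
K=px2w(k,321.8,223.9,.072);V=px2w(o['v'],323.6,217.3,.055);print('knob',K,'vial',V)
u=d/np.linalg.norm(d);n=np.array([-u[1],u[0],0]);print('knob lateral off hole line',(K-f)@n,'along',(K-f)@u)
```

```text
holes [[0.3632, 0.0258, 0.004], [0.373, 0.081, 0.004], [0.551, -0.0084, 0.004], [0.5611, 0.0469, 0.004]] len 0.19104336988395754 widths 0.056107525300911246 0.05618091056583641
axis ang 169.69515052262335 side ang [np.float64(169.68406251565497), np.float64(169.70622205470855)]
knob [0.51972632 0.02623748 0.072     ] vial [0.44576891 0.15315051 0.055     ]
knob lateral off hole line -0.00040200620917536664 along 0.03700463441624126
```

```bash
cat >> h.py <<'E'
A=169.7;U=np.array([np.cos(np.radians(A)),np.sin(np.radians(A)),0]);R=down(A-90)
KN=np.array([.5197,.0263,0]);O=KN-.025*U;V=np.array([.4458,.1530,0])
up=lambda p,z:np.array([p[0],p[1],z])
E
python3 - <<'E'
from h import *
arm.grip(.05)
arm.move_to(up(KN,.11),R)
arm.move_l(up(KN,.034),feed=.12)
arm.grip(.0);print('w',arm.current_width(),arm.current_force())
arm.move_l(up(KN+.057*U,.034),feed=.035);print(arm.current_force(),arm.current_width())
arm.sleep(.2);arm.grip(.05);arm.sleep(.2)
arm.move_l(up(KN+.057*U,.12),feed=.2);print(arm.current_t())
snap('scene','s1');show('pics/s1_raw.png','s1c',(230,150,430,300),4)
E
```

```text
w 0.019657658474691336 [ -2.90163672 -14.64886282   4.14717134]
[ -6.00397996 -16.05269252   7.26832207] 0.019837183408505012
9.15
```

View pics/s1c.png

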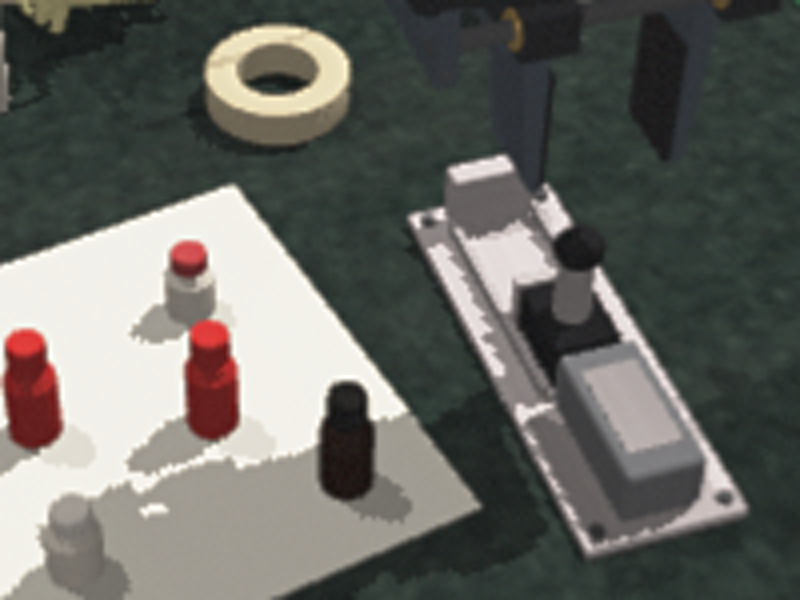

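The follower is caught back: there is a gap in front of it and the knob sits next to the housing. Next is the vial pick.

Run:
```python
from h import *
arm.move_to(up(V,.12),R)
arm.move_l(up(V,.015),feed=.12)
arm.grip(.0);print('w',arm.current_width(),arm.current_force())
arm.move_l(up(V,.11),feed=.1);arm.sleep(.1);print(arm.current_width())
P=O+.028*U
arm.move_l(up(P,.11),feed=.15);arm.sleep(.2)
print(arm.current_t(),arm.current_ee_pos(),P)
snap('scene','s2');show('pics/s2_raw.png','s2c',(230,110,430,260),4)
cal=arm.get_calibration('wrist');snap('wrist','w2');show('pics/w2_raw.png','w2c',(200,120,440,300),3.3)
```

```text
w 0.02110265442054635 [0.46517713 0.69051699 4.52385664]
0.021259814566893423
13.8417 [0.51647246 0.02739767 0.11004348] [0.51674834 0.02683641 0.        ]
```

View pics/s2c.png

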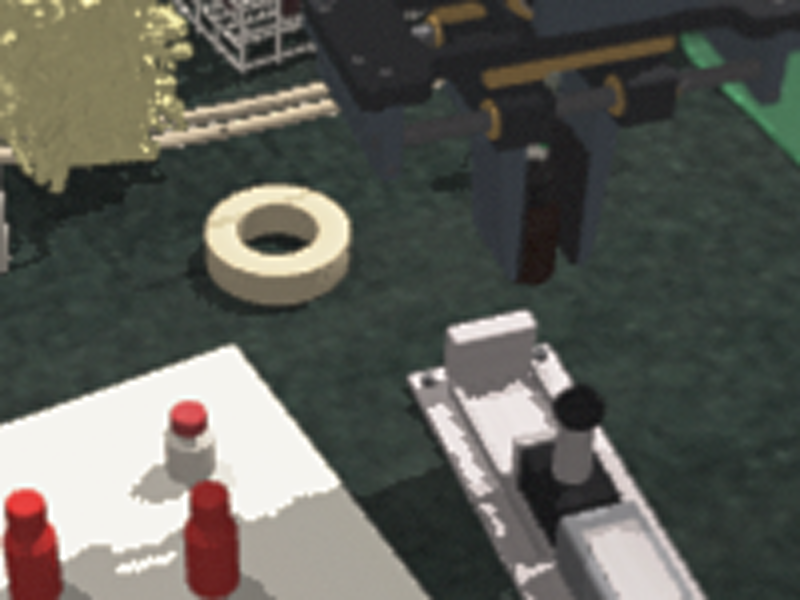

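View pics/w2c.png

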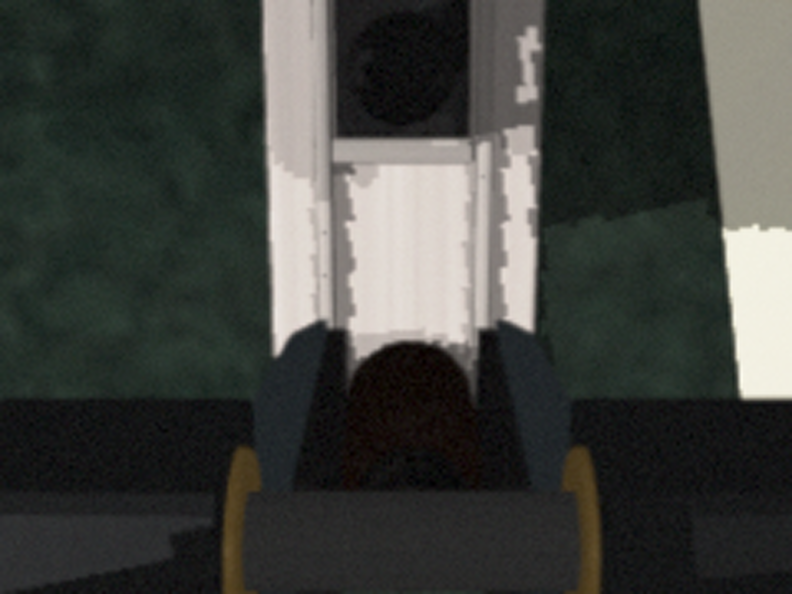

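The vial is upright in the jaws and laterally centred on the channel: vial at crop column 411, channel centre about 408. I'll lower it until I feel the floor.

Run:
```python
from h import *
P=O+.028*U
arm.move_l(up(P,.024),feed=.1);arm.sleep(.2)
f0=np.array(arm.current_force())
for z in np.arange(.0220,.0172,-.0006):
    arm.move_l(up(P,z),feed=.02);arm.sleep(.08)
    d=np.array(arm.current_force())-f0;print(round(z,4),d.round(2))
    if d[2]>1.5: break
snap('scene','s3');show('pics/s3_raw.png','s3c',(290,150,430,255),5.7)
print(arm.current_t(),arm.current_ee_pos())
```

```text
0.022 [-0.57 -0.3  -0.69]
0.0214 [-1.47  0.71 -0.1 ]
0.0208 [-0.99  0.23 -0.41]
0.0202 [-0.27  0.05 -0.21]
0.0196 [-1.26 -1.02 -0.11]
0.019 [-1.55  0.19  4.58]
17.2 [0.51685916 0.02682863 0.01911493]
```

View pics/s3c.png

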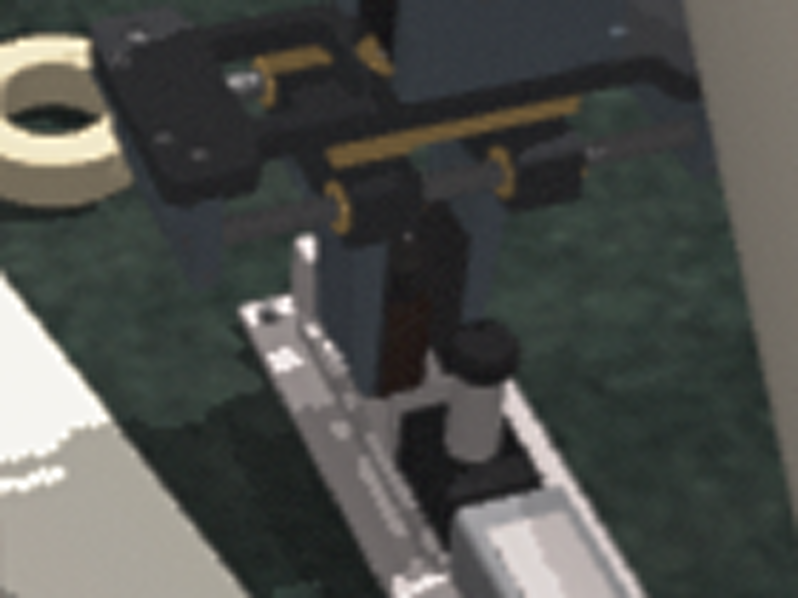

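Contact came at TCP z = 0.019, exactly the floor height expected. Now I'll release, retreat and look.

Run:
```python
from h import *
P=O+.028*U
arm.grip(.045);arm.sleep(.2)
arm.move_l(up(P,.11),feed=.1)
arm.move_l(up(KN+.06*U,.12),feed=.2);arm.sleep(.3)
snap('scene','s4');show('pics/s4_raw.png','s4c',(290,150,430,255),5.7)
print(arm.current_t())
```

```text
19.8083
```

View pics/s4c.png

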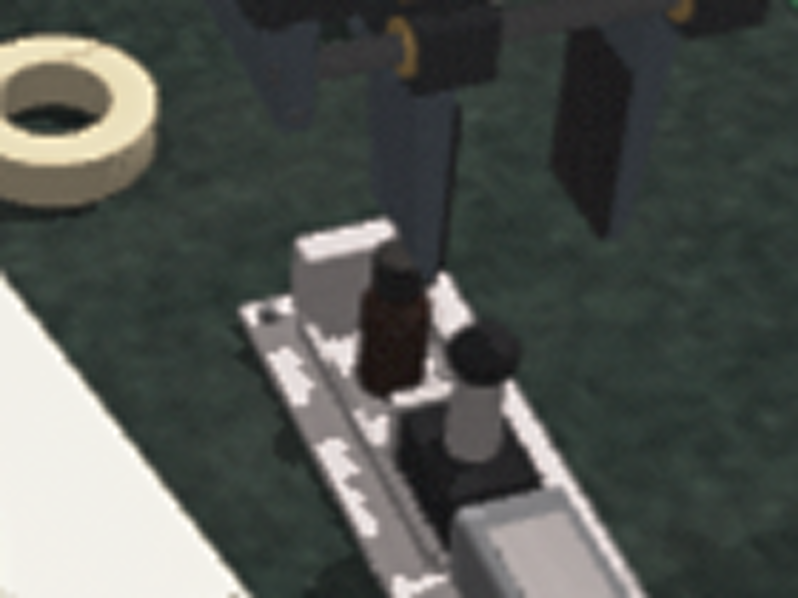

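The vial stands upright in the channel with the follower still back. I'll grip the knob and guide it forward out of the catch, then release.

Run:
```python
from h import *
K=KN+.060*U-.001*R[:,1]
arm.move_l(up(K,.034),feed=.12)
arm.grip(.0);print('w',arm.current_width(),arm.current_force())
arm.move_l(up(K-.022*U,.034),feed=.03);print(arm.current_force())
arm.grip(.05);arm.sleep(1.0)
arm.move_l(up(K-.022*U,.13),feed=.15)
arm.move_l(up(K+.03*U,.2),feed=.2);arm.sleep(.3)
snap('scene','s5');show('pics/s5_raw.png','s5c',(290,150,430,255),5.7)
snap('wrist','w5');show('pics/w5_raw.png','w5c',(230,50,430,200),4)
print(arm.current_t())
```

```text
w 0.019507315276995844 [-0.58440546 -6.51819249  3.79122804]
[ 1.61663676 -8.12885566  1.16839558]
25.4833
```

View pics/s5c.png

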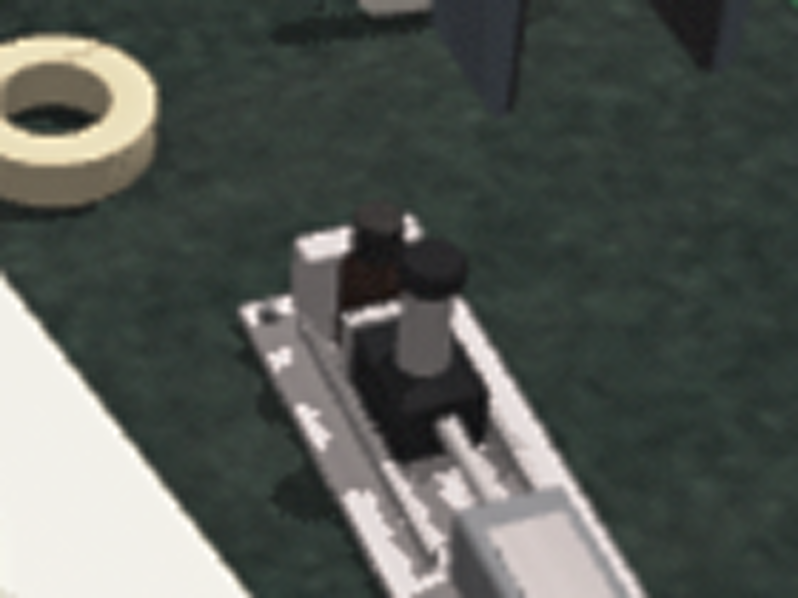

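View pics/w5_raw.png

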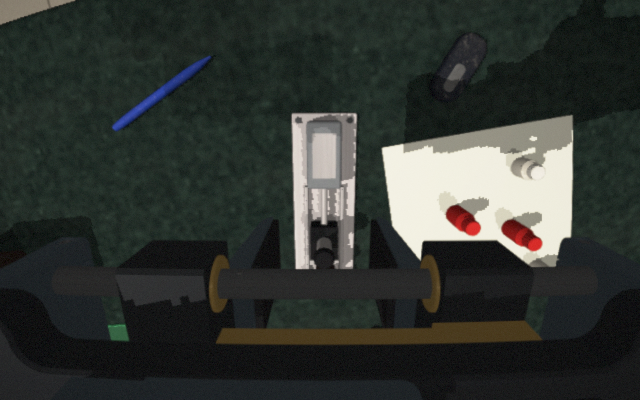

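The vial is clamped upright behind the follower. A numeric check comes first, then I hand it in.

Run:
```python
from h import *
s=arm.get_calibration('scene')
for n,u,v,z in(('knob',433,258,.072),('vial',379,216,.059)):
    d=px2w(s,290+u/5.7-.4,150+v/5.7-.4,z)-O;print(n,'x',d@U,'y',d@[U[1],-U[0],0])
print(arm.current_force(),arm.current_t());arm.sign_off()
```

```text
knob x 0.04888089633173697 y -0.00031699517822954867
vial x 0.012909068807389715 y 0.001246415514335107
[-0.59618445  0.0833719   0.16581982] 25.4833
the job is handed in; nothing more can be done
```

The job is done and handed in at about 25.5 s of the 58 s allowed; no verdict is reported.

- **What I did:** I pulled the follower back by its knob until it caught, then stood the dark brown vial upright on the track floor at x ≈ 28 mm. I gripped the knob again, guided it 22 mm forward out of its catch and let go, and it closed on the vial by itself. The red look-alikes were not touched.
- **Last checks:** In the scene picture the vial stands upright against the stop. Its axis measures x ≈ 13 mm and y ≈ 1 mm (nominal x is 11 mm). The knob measures x ≈ 49 mm, so the follower's travel is about 24 mm (nominal 22 mm). Both readings are within tolerance. The gripper was clear above everything and the wrist force was near zero.
- **Disagreements:** On the knob, the gripper read about 19.7 mm, not the post's 16 mm. There was also a side force of about 15 N during the pull, and about 8 N on the second grip after I shifted 1 mm. Neither affected the result.

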